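Swap mixed-up toe stops and dance plug on rebuilt skate plates

TASK

The stops are in the wrong places after the rebuild: press the red toe stop into the socket of the plate with the green wheels and the white dance plug into the socket of the plate with the purple wheels, each pushed down until it snaps fully home, and stand the worn black toe stop in the beech block. The blue block is free for parking one of them on the way. Leave the cup, the seating tool and the loupe where they are, and let go of everything at the end.

Things in the scene. Friction and masses are not known exactly. Their poses are not given: they have to be found in the camera images.
- stop_red: Red toe stop, dark red grooves: round rubber head 48 mm across (44 at the underside), 30 mm high, 85 g. Origin: on the axis at the underside of the head; z up. Steel stem 24 mm below it: neck 10 mm across, then a bulb (14 mm across, 12 to 16 mm down) tapering to a 6 mm tip. Starts in the beech block.
- stop_black: Worn black toe stop, pale scuffs on top: round rubber head 48 mm across (44 at the underside), 30 mm high, 75 g. Origin: on the axis at the underside of the head; z up. Steel stem 24 mm below it: neck 10 mm across, then a bulb (14 mm across, 12 to 16 mm down) tapering to a 6 mm tip. Starts snapped into the purple-wheeled plate.
- plug_white: White urethane dance plug: round head 36 mm across, 18 mm high (side straight to 15 mm), 45 g. Origin: on the axis at the underside of the head; z up. Steel stem 24 mm below it: neck 10 mm across, then a bulb (14 mm across, 12 to 16 mm down) tapering to a 6 mm tip. Starts snapped into the green-wheeled plate.
- plate_green: Fixed bright aluminium skate plate, wheels up, with four green wheels on a ply cradle. Origin: on the bench under the axis of its stop socket, the collar at the toe: 39 mm across, bore 22, rim 50 mm up. +x toe to heel. Wheels 58 mm, centres x 68 and 198, y +-55, z 62 mm: grip stops here closing along y. Push-fit: laid in, a stop stays 14 mm high on spring pins; 8 N snaps it down, 10 N out.
- plate_purple: Fixed dark steel skate plate, wheels up, with four purple wheels on a ply cradle. Origin: on the bench under the axis of its stop socket, the collar at the toe: 39 mm across, bore 22, rim 50 mm up. +x toe to heel. Wheels 58 mm, centres x 68 and 198, y +-55, z 62 mm: grip stops here closing along y. Push-fit: laid in, a stop stays 14 mm high on spring pins; 8 N snaps it down, 10 N out.
- block_beech: beech wood (light brown) stop block, fixed round puck, 60 mm across, 45 mm high, upright bore 22 mm wide, 35 mm deep. Origin: centre of its underside. A stop stands in it stem down, its head's underside on the top face; plain bore, no catch.
- block_blue: blue plastic stop block, fixed round puck, 60 mm across, 45 mm high, upright bore 22 mm wide, 35 mm deep. Origin: centre of its underside. A stop stands in it stem down, its head's underside on the top face; plain bore, no catch. Empty at the start; the free spot.
- cup: pewter cup, 72 mm across the rim, 75 mm high, loose, origin at the centre of its underside; leave it alone
- seating_tool: chrome stepped bearing seating tool standing upright, 34 mm across at the foot, 65 mm high, loose, origin at the centre of its underside; leave it alone
- loupe: black plastic magnifier loupe with a pale lens on top, 42 mm across, 40 mm high, loose, origin at the centre of its underside; leave it alone
Not all that is in view belongs to the job. Of the things like the plug_white, leave any that is pink; of the rest the smaller one is meant. Several things have the shape of the stop_red; the one meant has the colours described above.

How it is judged:
By the outcome, as a careful person would: the job done as asked, in the order asked, and still so for the second after the job is handed in, with the robot touching nothing.
It also fails if it takes over 109 s, if anything falls off the work surface, if the arm or the gripper's body presses on something with over 40 N, if the wrist force passes 120 N, or if a joint passes its speed limit or range.

ROBOT

A 6-joint arm with a two-finger parallel gripper is mounted at the origin on the work surface. World frame = base frame: x ahead of the robot, y to its left, z up, the work surface at z = 0. Lengths are in m, angles in rad, forces in N, time in s.
With the tool pointing down it reaches from about 0.275 to 0.825 m from the base axis. Payload 4.9 kg.
Tool frame: the origin (TCP) lies midway between the tips of the shut fingers; the grasp point (between the pads) lies 19 mm behind it (bot.grip_depth is the distance from the TCP to the grasp point, in m); y points along the fingers, x is the direction in which the jaws open and shut, and the axes are right-handed (so a half turn about y gives the same grasp; the last joint's range is limited). The gripper opens to 85 mm and grips with 20 to 120 N. Pads are 22 mm wide; open, the fingers measure 114 mm over their backs; the gripper's body (76 mm by 85 mm) begins 54 mm behind the grasp point. The pads swing forward as they close: fully open they stand 13 mm farther back than shut.
Start: joints at [1.19, 0.326, -0.193, 1.052, 0, 1.437], TCP at [0.134, 0.533, 0.231] pointing down, gripper open.
Joint ranges: [-2.65, 2.65], [-0.97, 1.79], [-1.3, 1.35], [-1.93, 2.1], [-1.47, 1.37], [-3.14, 3.14]. Speed limits (rad/s): [2.57, 2.57, 3.14, 3.14, 3.14, 3.14].

INTERFACE

Orientations are given as a unit quaternion [w, x, y, z].
In Python, from cell import bot gives the robot as it stands. Calls block until the motion is done:
- bot.move_pose(position, orientation): joint-space move of the TCP to a pose.
- bot.move_linear(position, speed=0.15, rotation=None, until_force=None): straight line of the TCP; rotation=None keeps the orientation; speed is the mean speed in m/s. With until_force (N) it stops when the force on the tool has changed by that much, and returns True; else False.
- bot.goto_joints(angles): joint-space move.
- bot.set_gripper(opening, grasp_force=None): opening from 0.0 (shut) to 1.0 (fully open); grasp_force is the grip in N (None keeps the last); returns when the fingers have stopped.
- bot.wait(seconds).
- bot.solve_ik(position, orientation): joint angles nearest the present ones, or None.
- bot.camera(name): name is "scene" or "top" or "wrist"; returns the picture (400x640x3 uint8, red, green, blue); there is no depth.
- bot.calibration(name): a dict with "mtx" (3x3 intrinsics, pixels), "extrinsics" (4x4, takes a point from world to camera coordinates); the wrist camera has in their place "hand_eye" (4x4, takes a point from camera to tool coordinates, whose origin is the TCP and whose axes are the tool frame's). Camera axes: x right, y down, z forward; pixel columns grow to the right and rows downward; lengths in m; the calibration is good to about 2 mm. A picture is of the moment at which its call begins: read the wrist's pose just before it. calibration takes no time and is no camera call.
A pose or a line that the arm cannot do raises bot.PlanningError and nothing moves.
- bot.close_job(): hands the job in, once; it reports no verdict.
Trained networks look in the newest picture that a camera, given by its name, has taken for a name from the list of things; names that differ only in an ending like _2 or _b are one class to them, and where a whole thing is asked for, a point or a joint stands for the part that bears it (a point fixed in the world has none). Each returns a list of dicts, best first, with "confidence" (0 to 1); they miss things now and then, are a little off and sometimes report something else, mostly with a low value. They report only what shows in the picture. A call takes as long as a camera call. They do not tell look-alikes from the thing itself.
- bot.search_frame(camera, thing): "bbox" ([left, top, width, height] in pixels, round what is visible of it).
Readings, each from a call of its own:
- bot.read_clock(): time.
- bot.read_joint_positions(): joint angles.
- bot.read_joint_vel(): joint speeds.
- bot.read_joint_efforts(): joint torques, N m.
- bot.read_position(): TCP position.
- bot.read_tool_rot(): TCP orientation.
- bot.read_ft_force(): force on the tool from outside, world axes, zero at the start.
- bot.read_moment(): the same for the moment, N m.
- bot.read_gripper_width(): opening from 0.0 (shut) to 1.0 (fully open).
Only numpy, scipy, OpenCV 4.12 (cv2) and the standard library are available. Lean on these libraries where they do the work, as an engineer would, in place of code of your own. Each camera call takes 0.05 s, during which the arm holds its last target.

## Working session

There is one attempt and no reset: what is moved stays moved. The work goes in short steps, each a Python script; the robot and the scene stay as the last script left them, time stands still between calls to the robot, and variables do not carry over. Pictures are saved under pics/ and viewed, and the job is handed in when it is done.

```bash
ls; mkdir -p pics; python3 - <<'E'
from cell import bot
import cv2
for c in ["scene","top","wrist"]:
    im=bot.camera(c); cv2.imwrite(f"pics/{c}0.png",im[:,:,::-1])
    print(c,bot.calibration(c))
print(bot.read_clock(),bot.read_tool_rot())
E
```

```text
pics
scene {'mtx': array([[476.42909206,   0.        , 327.87720602],
       [  0.        , 476.42909206, 199.07261267],
       [  0.        ,   0.        ,   1.        ]]), 'extrinsics': array([[-8.59183587e-01,  5.11666677e-01, -8.80984970e-04,
         3.95046652e-01],
       [ 4.20164934e-01,  7.04550434e-01, -5.71900441e-01,
        -1.61365721e-01],
       [-2.92001700e-01, -4.91737631e-01, -8.20322564e-01,
         1.38876167e+00],
       [ 0.00000000e+00,  0.00000000e+00,  0.00000000e+00,
         1.00000000e+00]])}
top {'mtx': array([[428.14733569,   0.        , 323.28948517],
       [  0.        , 428.14733569, 199.10021037],
       [  0.        ,   0.        ,   1.        ]]), 'extrinsics': array([[-0.0232237 , -0.99950008, -0.02145347,  0.01774284],
       [-0.99412143,  0.02535803, -0.10525942,  0.47158984],
       [ 0.10575082,  0.01888284, -0.99421336,  1.25276611],
       [ 0.        ,  0.        ,  0.        ,  1.        ]])}
wrist {'mtx': array([[348.49879599,   0.        , 316.92563816],
       [  0.        , 348.49879599, 203.5130612 ],
       [  0.        ,   0.        ,   1.        ]]), 'hand_eye': array([[ 0.99999743, -0.00117349, -0.00194037, -0.00110747],
       [ 0.00157   , -0.25913263,  0.96584047, -0.14329315],
       [-0.00163622, -0.96584103, -0.25913012,  0.06660632],
       [ 0.        ,  0.        ,  0.        ,  1.        ]])}
0.15 [-0.55750411  0.55797531  0.43423914 -0.43507366]
```

View pics/scene0.png

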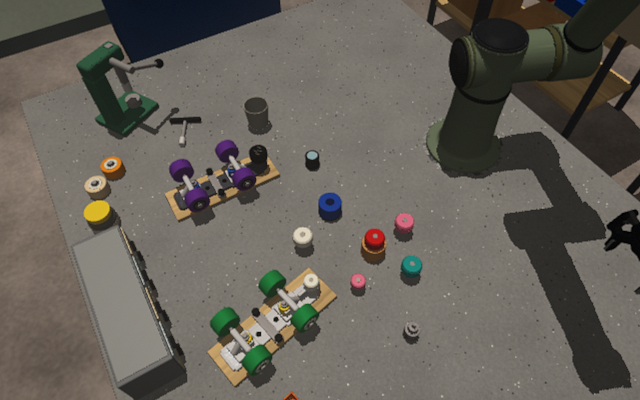

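View pics/top0.png

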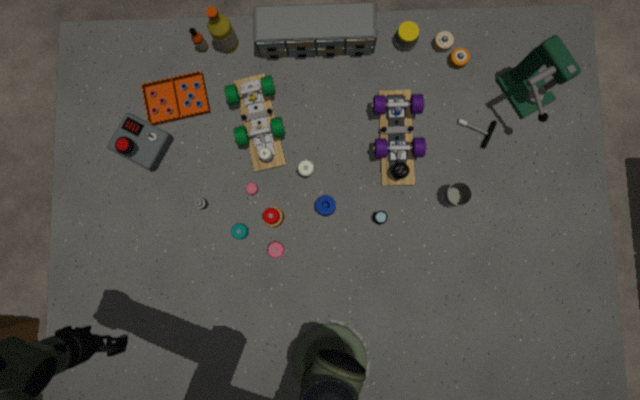

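View pics/wrist0.png

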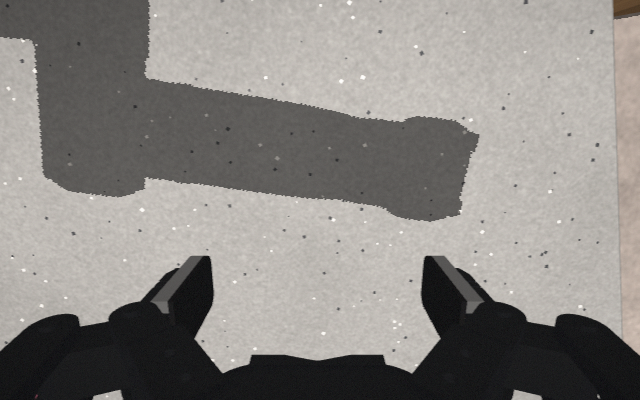

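```bash
cat > h.py <<'E'
from cell import bot
import numpy as np, cv2
from scipy.spatial.transform import Rotation as R
def quat(t):
    x=np.array([np.cos(t),np.sin(t),0]);y=np.array([0,0,-1.]);z=np.cross(x,y)
    q=R.from_matrix(np.c_[x,y,z]).as_quat(); return [q[3],q[0],q[1],q[2]]
def Twrist():
    p=np.array(bot.read_position());q=bot.read_tool_rot()
    T=np.eye(4);T[:3,:3]=R.from_quat([q[1],q[2],q[3],q[0]]).as_matrix();T[:3,3]=p
    return np.linalg.inv(T@bot.calibration("wrist")["hand_eye"])
def ext(c): return bot.calibration(c)["extrinsics"] if c!="wrist" else Twrist()
def onplane(c,uv,z,E=None):
    K=bot.calibration(c)["mtx"];E=ext(c) if E is None else E
    d=np.linalg.inv(K)@np.array([uv[0],uv[1],1.]);d=E[:3,:3].T@d;o=-E[:3,:3].T@E[:3,3]
    return o+d*(z-o[2])/d[2]
def proj(c,P,E=None):
    K=bot.calibration(c)["mtx"];E=ext(c) if E is None else E
    p=K@(E[:3,:3]@np.asarray(P)+E[:3,3]);return p[:2]/p[2]
def shot(c,name,scale=1):
    E=ext(c);im=bot.camera(c);cv2.imwrite(f"pics/{name}.png",im[:,:,::-1]);return im,E
E
python3 - <<'E'
from h import *
bot.camera("top");bot.camera("scene")
zs=dict(stop_red=.075,stop_black=.08,plug_white=.068,block_beech=.04,block_blue=.045,plate_green=.05,plate_purple=.05,cup=.04,seating_tool=.04,loupe=.04)
for n,z in zs.items():
  for c in ["top","scene"]:
    for d in bot.search_frame(c,n):
        b=d["bbox"];m=[b[0]+b[2]/2,b[1]+b[3]/2]
        print(n,c,round(d["confidence"],2),np.round(b),np.round(onplane(c,m,z)[:2],3))
print(bot.read_clock())
E
```

```text
stop_red top 0.67 [270. 240.  11.  17.] [0.33  0.143]
stop_red top 0.6 [259. 207.  22.  16.] [0.425 0.159]
stop_red top 0.48 [229. 226.  20.  12.] [0.38  0.249]
stop_red scene 0.84 [398. 257.  24.  20.] [0.402 0.268]
stop_red scene 0.77 [366. 228.  18.  21.] [0.428 0.166]
stop_red scene 0.59 [393. 213.  20.  22.] [0.35  0.168]
stop_black top 0.82 [396. 162.  14.  16.] [ 0.542 -0.225]
stop_black top 0.6 [267. 207.  18.  21.] [0.417 0.142]
stop_black top 0.25 [376.  91.  53.  98.] [ 0.632 -0.227]
stop_black scene 0.73 [249. 143.  22.  21.] [ 0.547 -0.204]
plug_white top 0.61 [247. 183.  13.   9.] [0.506 0.209]
plug_white top 0.51 [298. 162.  17.  14.] [0.557 0.051]
plug_white scene 0.75 [300. 276.  16.  16.] [0.62  0.182]
plug_white scene 0.6 [292. 225.  20.  24.] [0.574 0.069]
plug_white scene 0.59 [350. 274.  16.  16.] [0.522 0.236]
block_beech top 0.66 [272. 205.  14.  24.] [0.42  0.138]
block_beech scene 0.66 [360. 241.  28.  21.] [0.437 0.179]
block_blue top 0.74 [315. 192.  22.  23.] [ 0.456 -0.002]
block_blue scene 0.66 [317. 192.  21.  32.] [0.47  0.017]
plate_green top 0.89 [224.  74.  61.  99.] [0.704 0.205]
plate_green scene 0.87 [209. 268. 129. 118.] [0.73  0.226]
plate_green scene 0.29 [164. 142. 114.  79.] [ 0.669 -0.194]
plate_purple top 0.88 [370.  90.  57.  96.] [ 0.644 -0.223]
plate_purple top 0.4 [373. 210.  11.  15.] [ 0.412 -0.154]
plate_purple scene 0.66 [162. 141. 115.  81.] [ 0.672 -0.197]
cup top 0.64 [444. 182.  29.  23.] [ 0.476 -0.392]
cup scene 0.83 [245.  95.  25.  36.] [ 0.474 -0.38 ]
cup scene 0.36 [163. 141. 113.  80.] [ 0.671 -0.206]
seating_tool top 0.61 [196. 198.  12.  11.] [0.467 0.368]
loupe top 0.63 [393. 162.  16.  18.] [ 0.548 -0.227]
loupe top 0.58 [374. 210.  14.  16.] [ 0.411 -0.162]
loupe scene 0.66 [304. 154.  14.  13.] [ 0.425 -0.144]
1.25
```

```bash
python3 - <<'E'
from h import *
q=quat(np.pi/2)
for n,(x,y,z) in dict(V1=(.60,.14,.24),V2=(.43,.08,.24),V3=(.56,-.21,.24)).items():
    bot.move_pose([x,y,z],q); im,E=shot("wrist",n); np.save(n+".npy",E); print(n,bot.read_position(),bot.read_clock())
E
```

```text
V1 [0.59964123 0.14102306 0.24006777] 3.4833
V2 [0.43193816 0.08040249 0.24065521] 4.2833
V3 [ 0.55995372 -0.20842304  0.24011131] 5.5417
```

View pics/V1.png

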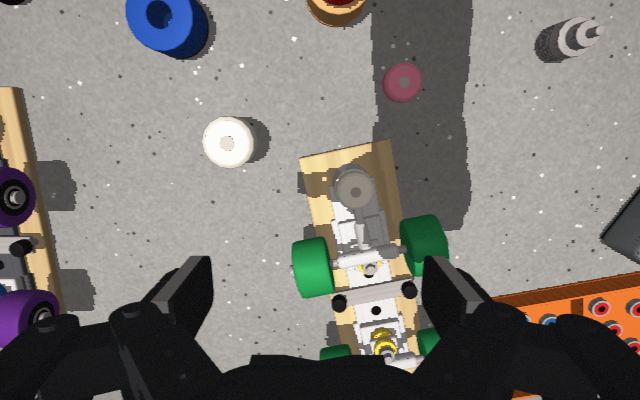

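View pics/V2.png

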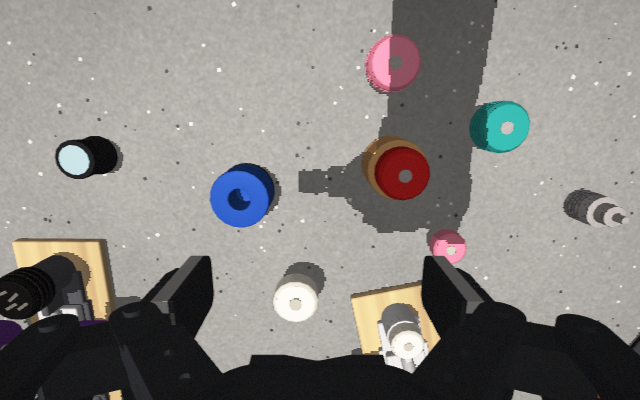

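View pics/V3.png

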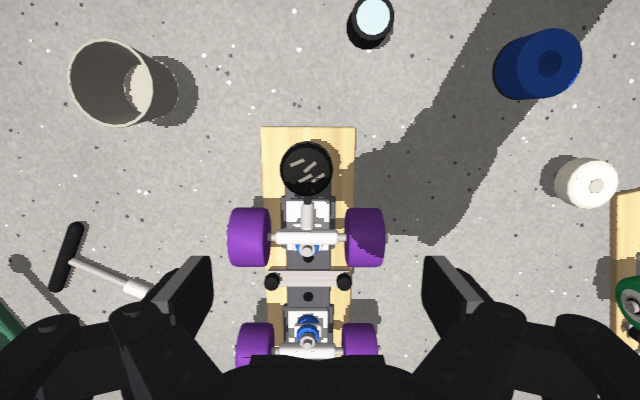

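```bash
cat > ov.py <<'E'
from h import *
def circ(c,E,ctr,z,r,im,col,s,off):
    pts=[proj(c,[ctr[0]+r*np.cos(a),ctr[1]+r*np.sin(a),z],E) for a in np.linspace(0,2*np.pi,60)]
    cv2.polylines(im,[np.int32(np.round((np.array(pts)-off+.5)*s*8))],True,col,1,cv2.LINE_AA,3)
def crop(name,uv,h=40,s=5):
    im=cv2.imread(f"pics/{name}.png");x0,y0=int(uv[0]-h),int(uv[1]-h);x0=max(x0,0);y0=max(y0,0)
    c=cv2.resize(im[y0:y0+2*h,x0:x0+2*h],None,fx=s,fy=s,interpolation=cv2.INTER_CUBIC)
    return c,np.array([x0,y0])
E
python3 - <<'E'
from ov import *
tiles=[]
for name,uv,z,r,rw,zb in [("V1",(355,190),.068,.018,.018,.05),("V2",(402,173),.075,.024,.022,.045),("V2",(241,198),.045,.030,.011,.045),("V3",(306,168),.08,.024,.022,.05)]:
    E=np.load(name+".npy");P=onplane("wrist",uv,z,E);print(name,np.round(P,4))
    c,off=crop(name,uv,36,5)
    circ("wrist",E,P,z,r,c,(0,255,0),5,off)
    circ("wrist",E,P,zb,rw,c,(255,0,255),5,off)
    tiles.append(c)
cv2.imwrite("pics/ov1.png",cv2.resize(np.vstack([np.hstack(tiles[:2]),np.hstack(tiles[2:])]),(600,600)))
E
```

```text
V1 [0.6043 0.1749 0.068 ]
V2 [0.4196 0.1553 0.075 ]
V2 [0.4503 0.0028 0.045 ]
V3 [ 0.5419 -0.2195  0.08  ]
```

View pics/ov1.png

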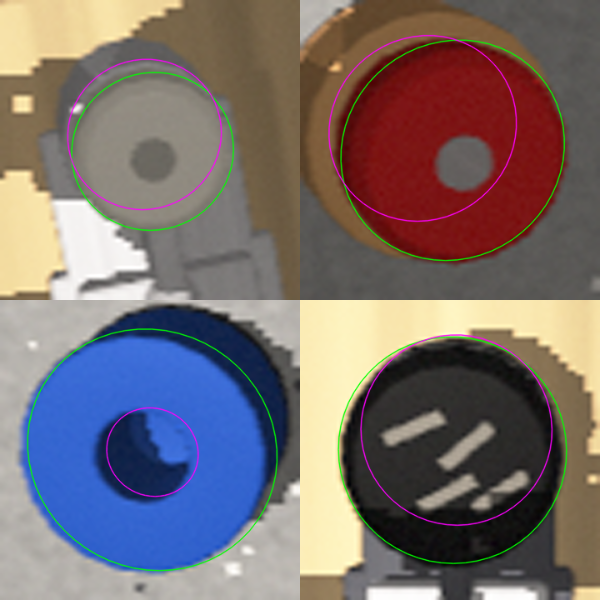

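```bash
python3 - <<'E'
from h import *
q=quat(np.pi/2)
for n,(x,y,z) in dict(N3=(.542,-.2195,.2),N4=(.45,.002,.2),N2=(.42,.155,.2),N1=(.604,.175,.2)).items():
    bot.move_pose([x+.067,y,z],q); bot.wait(.15);im,E=shot("wrist",n); np.save(n+".npy",E); print(n,bot.read_position(),bot.read_clock(),np.round(proj("wrist",[x,y,.06],E)))
cs=[]
from ov import *
for n in "N1 N2 N4 N3".split():
    c,o=crop(n,(318,100),50,4); cs.append(c[:400,:400]);print(o)
cv2.imwrite("pics/N.png",cv2.resize(np.vstack([np.hstack(cs[:2]),np.hstack(cs[2:])]),(600,600)))
E
```

```text
N3 [ 0.60896398 -0.21902274  0.20148264] 6.1083 [318. 110.]
N4 [0.51778076 0.00076247 0.19989641] 7.2583 [320. 109.]
N2 [0.48749756 0.15383565 0.1999413 ] 8.125 [320. 109.]
N1 [0.67004959 0.1749876  0.20084534] 9.0917 [319. 111.]
[268  50]
[268  50]
[268  50]
[268  50]
```

View pics/N.png

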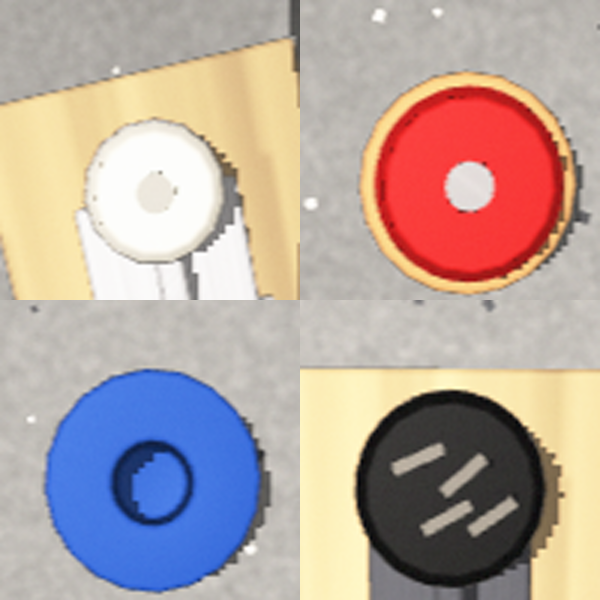

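```bash
python3 - <<'E'
from ov import *
for n,k,uv,z in [("white","N1",(319.3,113.3),.066),("red","N2",(324,110.8),.072),("blue","N4",(318.7,110.3),.045),("black","N3",(317.7,112.3),.077)]:
    print(n,np.round(onplane("wrist",uv,z,np.load(k+".npy")),4))
# overlays of wheels
for k,a,c in [("N1",.21,None),("N1",.19,None)]:
    pass
E1=np.load("N1.npy");E3=np.load("N3.npy")
for E,f in [(E1,[(268+0/3,50+103/3),(268+297/3,50+37/3)]),(E3,[(268,50+68/3),(367,50+70/3)])]:
    a,b=[onplane("wrist",p,.015,E) for p in f]; d=b-a; print("yaw",np.arctan2(-d[0],d[1]))
V=np.load("V1.npy")
a,b=[onplane("wrist",p,.062,V) for p in [(314,267),(424,244)]];d=b-a;print(d,np.arctan2(-d[0],d[1]))
V=np.load("V3.npy")
a,b=[onplane("wrist",p,.062,V) for p in [(249,237),(365,237)]];d=b-a;print(d,np.arctan2(-d[0],d[1]))
E
```

```text
white [0.6054 0.1755 0.066 ]
red [0.4212 0.1581 0.072 ]
blue [0.4513 0.001  0.045 ]
black [ 0.5438 -0.2195  0.077 ]
yaw 0.2044194167296359
yaw -0.00716555974017914
[-0.0246713   0.10839385  0.        ] 0.22379527837320334
[2.43738524e-05 1.13580328e-01 0.00000000e+00] -0.0002145957181169275
```

View pics/N1.png

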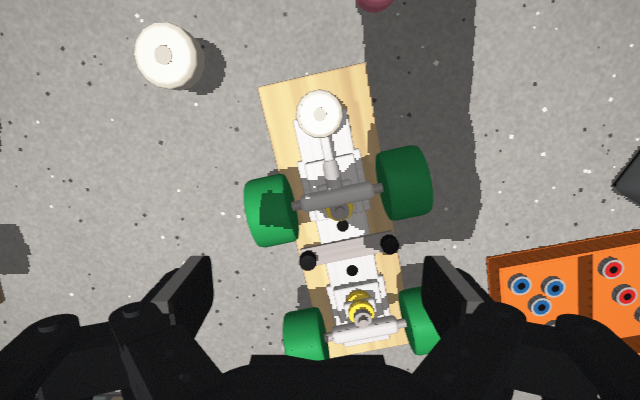

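View pics/N3.png

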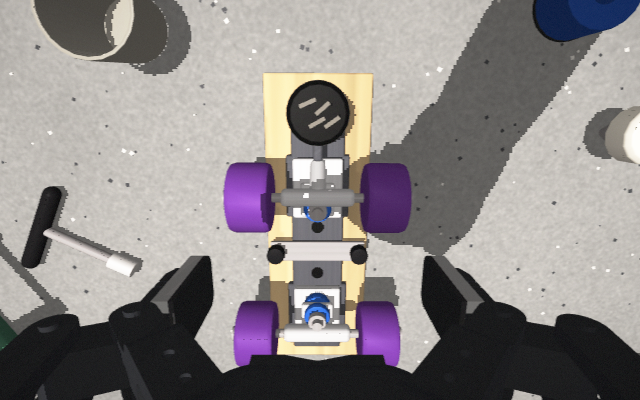

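```bash
python3 - <<'E'
from h import *
for i in range(4): print(bot.read_position(), bot.read_joint_positions())
print(bot.read_ft_force(),bot.read_clock())
j=np.array(bot.read_joint_positions())
for p,t in [((.6054,.1755,.05),np.pi/2+.21),((.4512,.0015,.05),np.pi/2),((.4212,.1587,.05),1.25),((.5438,-.2195,.05),np.pi/2)]:
    print(bot.solve_ik(p,quat(t)),)
E
```

```text
[0.67004959 0.1749876  0.20084534] [1.48959344e-01 6.15652445e-01 1.92195098e-01 1.14710320e+00
 2.75209411e-05 1.48787781e-01]
[0.67004959 0.1749876  0.20084534] [1.48959344e-01 6.15652445e-01 1.92195098e-01 1.14710320e+00
 2.75209411e-05 1.48787781e-01]
[0.67004959 0.1749876  0.20084534] [1.48959344e-01 6.15652445e-01 1.92195098e-01 1.14710320e+00
 2.75209411e-05 1.48787781e-01]
[0.67004959 0.1749876  0.20084534] [1.48959344e-01 6.15652445e-01 1.92195098e-01 1.14710320e+00
 2.75209411e-05 1.48787781e-01]
[-0.07319709  0.67787923  0.35969646] 9.0917
[ 0.1651247   0.63445597 -0.19076544  0.74557491  0.         -0.0448753 ]
[-0.16052739  0.37063144 -0.67809945  0.52206544  0.         -0.16052739]
[ 0.19607611  0.36904818 -0.6808193   0.52092885  0.          0.51687244]
[-0.50947855  0.56748223 -0.31981137  0.68350273  0.         -0.50947855]
```

```bash
cat >> h.py <<'E'
def P(): return np.round(bot.read_position(),4)
def over(xy,z,t): bot.move_pose([xy[0],xy[1],z],quat(t))
def lin(xy,z,v=.15,f=None): return bot.move_linear([xy[0],xy[1],z],speed=v,until_force=f)
G=(.6054,.1755);B=(.4512,.0015);BE=(.4212,.1587);PU=(.5438,-.2195)
tG=np.pi/2+.21;tP=np.pi/2
E
python3 - <<'E'
from h import *
over(G,.15,tG); bot.wait(.1);print(P())
r=lin(G,.051,.1,10);print(r,P(),bot.read_ft_force())
bot.wait(.1);print(P())
bot.set_gripper(0,70);print(bot.read_gripper_width(),bot.read_ft_force())
shot("wrist","g1")
lin(G,.09,.06);bot.wait(.1);print(P(),bot.read_gripper_width(),bot.read_ft_force(),bot.read_clock())
shot("wrist","g2")
E
```

```text
[0.6067 0.1757 0.1515]
False [0.6061 0.1756 0.0517] [ 0.76108666 -0.38359167  0.29125883]
[0.606  0.1756 0.0519]
0.38685485279941084 [-1.89163252  0.33889686  5.9210944 ]
[0.605  0.1754 0.0895] 0.3814771565885962 [-0.82032725 -1.14279414 -0.92051411] 12.35
```

View pics/g2.png

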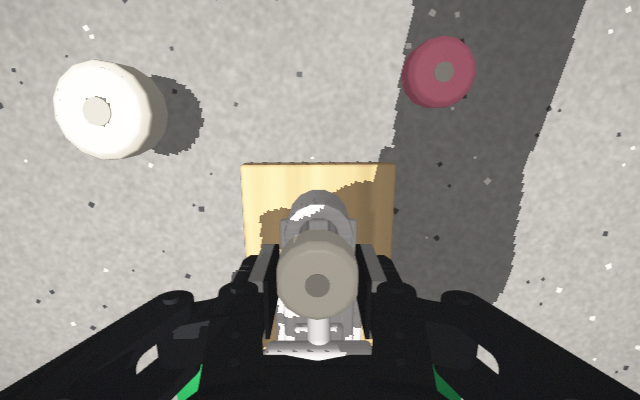

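```bash
python3 - <<'E'
from h import *
lin(G,.16,.25)
over(B,.16,tP); bot.wait(.2);print(P())
e=P()-np.array([*B,.16]); 
r=lin(B,.047,.08,6);bot.wait(.1);print(r,P(),bot.read_ft_force())
bot.set_gripper(1.0);print(bot.read_gripper_width())
lin(B,.13,.25)
over((B[0]+.067,B[1]),.2,tP);bot.wait(.2);im,E=shot("wrist","b1");np.save("b1.npy",E);print(P(),bot.read_clock())
E
```

```text
[0.4522 0.0021 0.1599]
False [0.4516 0.0015 0.0474] [ 0.05794213 -0.72844791 -0.55939128]
1.0036545037189033
[0.5165 0.0017 0.1986] 17.3917
```

View pics/b1.png

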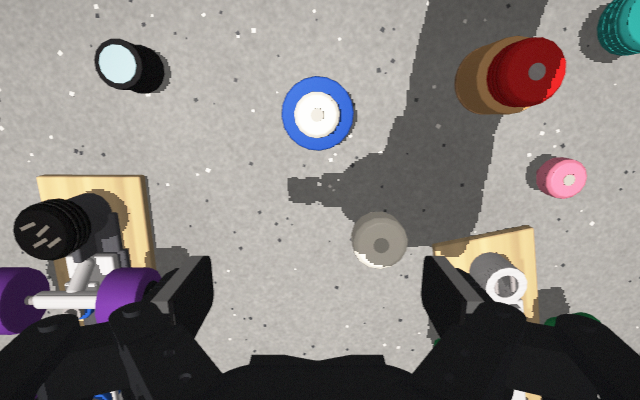

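```bash
python3 - <<'E'
from h import *
over(BE,.15,1.25);bot.wait(.1);print(P())
r=lin(BE,.049,.12,10);bot.wait(.1);p=P();print(r,p,bot.read_ft_force())
bot.set_gripper(0,70);print(bot.read_gripper_width(),bot.read_ft_force(),P())
lin(BE,.12,.15);lin(BE,.17,.3);bot.wait(.1);print(bot.read_gripper_width(),bot.read_ft_force())
over(G,.17,tG);bot.wait(.2);print(P())
shot("wrist","r1")
print(bot.read_clock())
E
```

```text
[0.4227 0.158  0.1505]
False [0.422  0.1588 0.0497] [ 0.82952764 -0.27956333  0.82314152]
0.5355726645123416 [-2.06208869 -0.30105223  9.02755757] [0.4215 0.1588 0.0499]
0.5328691513093211 [-0.25762951 -0.22660223 -1.16156534]
[0.6041 0.1756 0.1703]
21.9
```

View pics/r1.png

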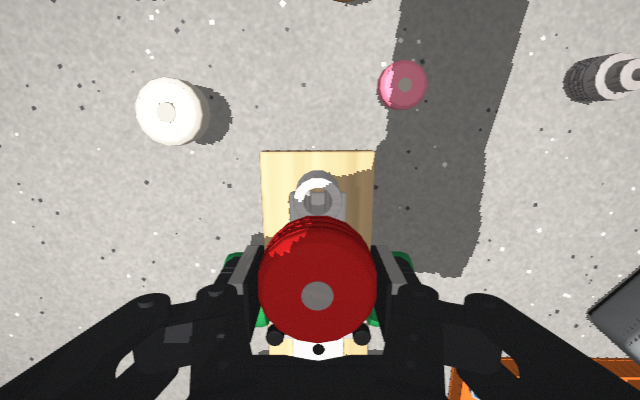

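```bash
python3 - <<'E'
from h import *
r=lin(G,.075,.12,8);bot.wait(.1);print(r,P(),bot.read_ft_force())
r=lin(G,.053,.05,30);print(r,P(),bot.read_ft_force(),bot.read_gripper_width())
bot.wait(.2);print(P(),bot.read_ft_force(),bot.read_clock())
E
```

```text
False [0.6063 0.1757 0.0761] [ 0.04652483  0.07179682 -1.18672222]
True [0.6056 0.1756 0.0549] [-1.37597103  0.76665955  5.28815973] 0.5324959782213541
[0.6057 0.1756 0.0549] [-0.6329669  -0.2510029   5.14369958] 23.5917
```

```bash
python3 - <<'E'
from h import *
bot.set_gripper(1.0);lin(G,.14,.25)
bot.set_gripper(0,70)
r=lin(G,.095,.15,20);r=lin(G,.074,.03,18);print(r,P(),bot.read_ft_force())
bot.wait(.1);print(P(),bot.read_ft_force())
lin(G,.15,.25);bot.set_gripper(1.0)
over((G[0]+.06,G[1]),.22,tG);bot.wait(.1);shot("wrist","r2");print(bot.read_clock())
E
```

```text
True [0.6056 0.1755 0.0801] [-1.4530007   0.13953713  6.51682524]
[0.6056 0.1755 0.0801] [-1.97020972 -0.07311509  6.27472864]
28.2417
```

View pics/r2.png

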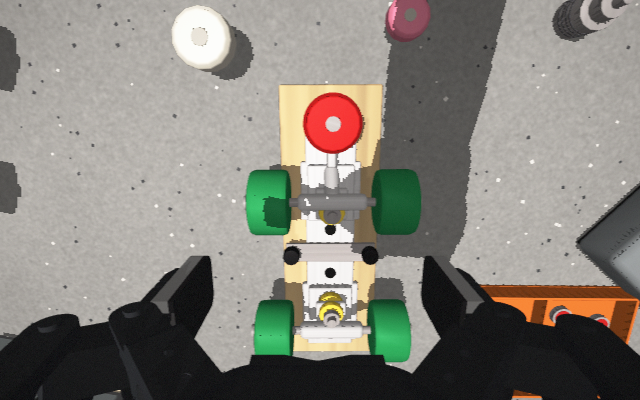

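```bash
python3 - <<'E'
from h import *
lin((G[0]+.06,G[1]),.23,.3)
over(PU,.16,tP);bot.wait(.1);print(P())
r=lin(PU,.053,.12,10);bot.wait(.1);print(r,P())
bot.set_gripper(0,70);print(bot.read_gripper_width(),bot.read_ft_force())
lin(PU,.09,.06);lin(PU,.18,.3);bot.wait(.1);print(P(),bot.read_gripper_width(),bot.read_ft_force())
over(BE,.18,1.25);bot.wait(.2);print(P());shot("wrist","k1")
print(bot.read_clock())
E
```

```text
[ 0.5446 -0.2186  0.1602]
False [ 0.5445 -0.2198  0.0539]
0.5374937719942208 [-0.96879451  2.41667336  5.27612529]
[ 0.5428 -0.219   0.1786] 0.534650338247176 [-0.02192083 -0.06575789 -2.11257146]
[0.4217 0.1581 0.1799]
34.775
```

View pics/k1.png

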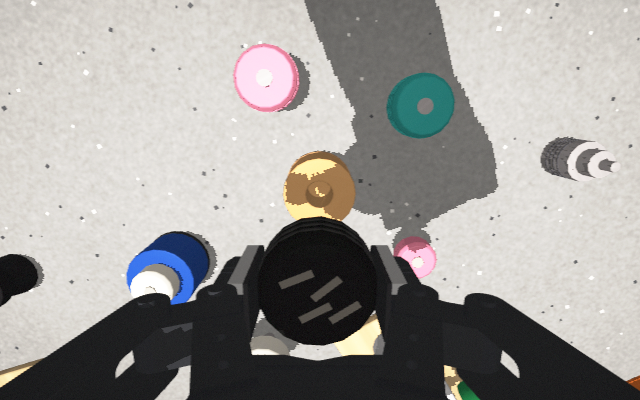

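```bash
python3 - <<'E'
from h import *
r=lin(BE,.0482,.1,6);bot.wait(.1);print(r,P(),bot.read_ft_force())
bot.set_gripper(1.0);lin(BE,.14,.25)
over((BE[0]+.067,BE[1]),.2,tP);bot.wait(.1);shot("wrist","k2")
# white from blue
over(B,.15,tP);bot.wait(.1)
r=lin(B,.047,.12,10);bot.wait(.1);print(r,P())
bot.set_gripper(0,70);print(bot.read_gripper_width(),bot.read_ft_force())
lin(B,.10,.12);lin(B,.17,.3);bot.wait(.1);print(P(),bot.read_gripper_width(),bot.read_ft_force())
over(PU,.17,tP);bot.wait(.2);print(P());shot("wrist","w1")
print(bot.read_clock())
E
```

```text
True [0.4203 0.1585 0.0488] [-0.24526424 -0.05790833  5.38207928]
False [0.452  0.0015 0.0477]
0.38587192811621895 [-2.03184181 -0.40474333  8.3810112 ]
[0.45   0.0017 0.1686] 0.38519459193338357 [-0.11348348  0.27178651 -0.92808073]
[ 0.5437 -0.2178  0.1703]
42.475
```

View pics/k2.png

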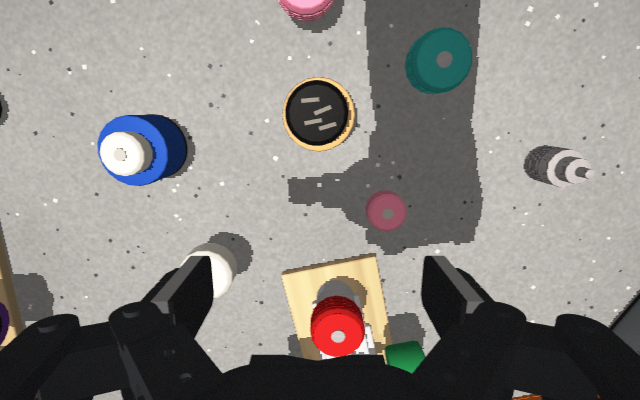

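View pics/w1.png

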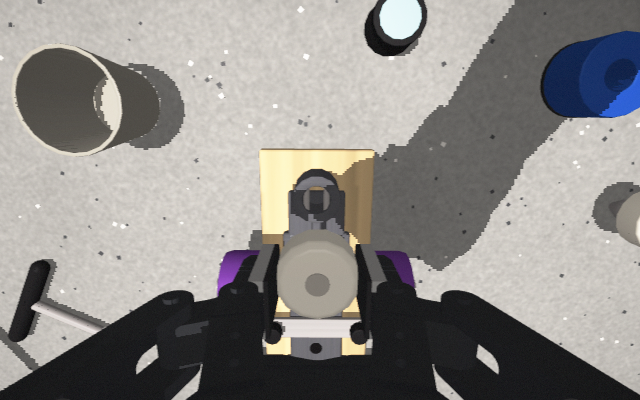

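```bash
python3 - <<'E'
from h import *
r=lin(PU,.073,.12,8);bot.wait(.1);print(r,P(),bot.read_ft_force())
r=lin(PU,.0515,.05,30);print(r,P(),bot.read_ft_force(),bot.read_gripper_width())
bot.wait(.2);print(P(),bot.read_ft_force())
bot.set_gripper(1.0);lin(PU,.14,.25)
bot.set_gripper(0,70)
lin(PU,.088,.15,20);r=lin(PU,.062,.03,18);print(r,P(),bot.read_ft_force())
bot.wait(.1);print(P(),bot.read_ft_force())
lin(PU,.15,.25);bot.set_gripper(1.0)
over((PU[0]+.06,PU[1]),.22,tP);bot.wait(.1);shot("wrist","w2");print(bot.read_clock())
over((.45,.0),.33,tP);bot.wait(.1);shot("wrist","fin");shot("scene","fins");print(bot.read_clock(),bot.read_ft_force())
E
```

```text
False [ 0.5446 -0.2199  0.074 ] [ 0.84002176 -0.61462394 -0.03587944]
True [ 0.544  -0.2192  0.0527] [-1.19131663  0.44133898  6.4530053 ] 0.38723396531827414
[ 0.544  -0.2192  0.0527] [-1.03713512  0.64947961  6.17433535]
True [ 0.5437 -0.2195  0.0681] [-2.1724851   0.83346253  6.79023293]
[ 0.5437 -0.2194  0.0681] [-1.24396107  1.35496563  6.57857289]
49.1667
50.4833 [-0.63752941 -0.798072   -0.31427373]
```

View pics/w2.png

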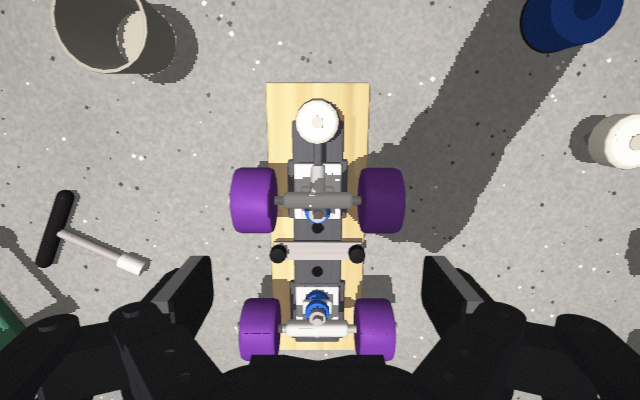

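View pics/fin.png

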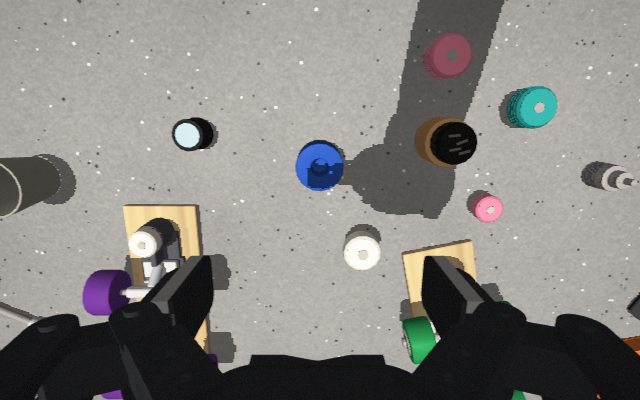

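View pics/fins.png

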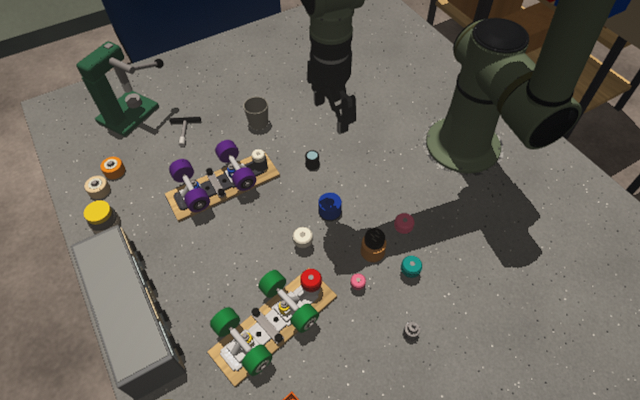

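The three stops are in place, and the cup (46,185), loupe (189,134) and seating tool (613,178) have not moved.

```bash
python3 -c "
from cell import bot
bot.close_job();print(bot.read_clock())"
```

```text
the job is handed in; nothing more can be done
the job is handed in; nothing more can be done
```

The red toe stop is snapped home in the green-wheeled plate and the white dance plug in the purple-wheeled one. The worn black stop stands in the beech block. I parked the white plug in the blue block, then moved red to green, black to beech and white to purple, and handed the job in about 50 s into the 109 s allowed.

**Push-fits:** I pressed each one from above with the fingers shut. The red top read 80.1 mm (80 expected) and the white top 68.1 mm (68 expected), so both are fully home.

**Black stop:** It made contact within 0.1 mm of the expected height. The picture shows it centred in the block.

**At hand-in:** The gripper was open and clear of everything. The cup, seating tool, loupe and look-alikes were where they started, and no check failed. The early position estimates from the fixed cameras were up to about 2 cm apart, so I used wrist-camera views for every position instead.

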